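# Clamp the blood-tube rack on the mixer

## Robot

A 6-joint arm with a two-finger parallel gripper is mounted at the origin on the work surface. World frame = base frame: x ahead of the robot, y to its left, z up, the work surface at z = 0. Lengths are in m, angles in rad, forces in N, time in s.
With the tool pointing down it reaches from about 0.25 to 0.775 m from the base axis. Payload 4 kg.
Tool frame: the origin (TCP) lies at the very end of the fingers, on their centre line; the grasp point (between the pads) lies 19 mm behind it; y points along the fingers, x is the direction in which the jaws open and shut, and the axes are right-handed (so a half turn about y gives the same grasp; the last joint's range is limited). The gripper opens to 94 mm and grips with 3 to 60 N. Pads are 16 mm wide; open, the fingers measure 119 mm over their backs; the gripper's body (75 mm by 177 mm) begins 78 mm behind the grasp point.
Start: joints at [-1.305, 0.087, 1.371, -0, 1.684, -0.103], TCP at [0.198, -0.513, 0.206] pointing down, gripper open.
Joint ranges: [-3.1, 3.1], [-0.76, 2.03], [0.27, 2.55], [-1.08, 4.22], [0.17, 2.65], [-2.57, 2.57]. Speed limits (rad/s): [2.79, 2.79, 3.14, 3.14, 3.14, 3.14].

## Interface

Orientations are given as [roll, pitch, yaw] about the fixed x, y, z axes, in that order (R = Rz(yaw) Ry(pitch) Rx(roll)).
In Python, from bench import robot gives the robot as it stands.
- The arm moves only by the shell command python3 -m handwheel 'ROWS' [OPENING]. ROWS is JSON, a list of rows, each an object with "delta_pos": the shift along the tool's x, y, z in mm, a list of three; "yaw": the turn about the tool's y in rad. A call has 1 to 12 rows; each row is the pose to reach, as a shift and turn from the pose commanded when the call began, along the tool's axes at that moment; what a row does not reach only later rows make up. A row lasts 1/10 s, in which the tool goes at most 50 mm and 8.59 degrees, less where a joint would pass 70% of its speed; a pose out of reach is approached as far as the arm can. A call with a gripper value outside its range is refused whole. OPENING is the closure in counts, from 0 (fully open) to 255 (shut), set as the call begins (- or left out, the last holds). The fingers move at their own pace and stop on an object; the grip force is fixed at half the most. Time passes only in rows, so rows that repeat a pose let the fingers close. It gives the time, the measured TCP pose, the force and the opening at its end, in the units of the state.
- robot.get_obs(): the state, without advancing time (a new reading comes with each control period).
- robot.snapshot(name): name is "side" or "top"; returns a dict with "image" (384x512x3 uint8, red, green, blue), "fx", "fy", "cx", "cy" (pixels), "k1" (the pictures are not rectified: a ray, as slopes to the right and down, at radius r is drawn at 1 + k1 r^2 times it, then the intrinsics apply), "rvec" (rotation vector, rad) and "tvec" (3), from world to camera coordinates, as OpenCV has them. Camera axes: x right, y down, z forward; pixel columns grow to the right and rows downward; lengths in m; the calibration is good to about 2 mm. A picture is of the moment at which its call begins. There is no depth.
- robot.close_job(): hands the job in, once; it reports no verdict.
The state is a dict: "time": time; "joint_positions": joint angles; "qvel": joint speeds; "joint_torque": joint torques, N m; "tool_pos": TCP position; "ee_rot": TCP orientation; "wrist_force": force on the tool from outside, world axes, zero at the start; "wrist_torque": the same for the moment, N m; "width": finger opening in m.
Only numpy, scipy, OpenCV 4.12 (cv2) and the standard library are available. Lean on these libraries where they do the work, as an engineer would, in place of code of your own. Each camera call takes 0.05 s, during which the arm holds its last target.

## Task

With the fingertips, push the black tube rack along its track on the mixer until it is fully home against the blue end stop; then push the clamp's red lever over, away from the rack, past its dead point until it snaps into lock and the clamp's pad holds the rack down. Work the clamp only by its lever, not by its pressing arm; do not lift or tip the rack, and leave the jar, the tape roll and the red squeeze ball where they stand.

Things in the scene. Friction and masses are not known exactly. Their poses are not given: they have to be found in the camera images.
- mixer: Tube mixer (off), fixed: white housing, steel deck 220 (x) by 200 (y) mm, its top 50 mm above the table. Origin on the table; deck spans x -110..110, y -95..105 mm. Axes: x along the track to the blue end stop, y left, z up. Two rails 9 mm high, inner faces at y = 3 and 92 mm, guide the rack along x with 2 mm play a side. Clamp bracket 60 by 40 by 59 mm high at x = 20, y = -40 mm.
- stop_face (a point): Middle of the blue end stop's face that meets the rack, at x = 100, y = 47.5, z = 65 mm in the mixer's frame; the stop is 99 mm wide (y), 30 mm high, 10 mm thick.
- rack: Loose black tube rack on the deck between the rails, about 0.35 kg, 100 mm (x) by 85 mm (y), axes parallel to the mixer's, origin at the centre of its underside. A block 50 mm high, with a ledge 25 mm high over y -42.5..-14.5 mm for the clamp pad. Six capped tubes fixed in it stand at x = -12, 12, 36 mm, tops at 96 mm. Home: origin at mixer x = 50 mm; it starts 40 to 80 mm short.
- rack_rear (a point): Middle of the tall block's rear face (57 mm wide, 50 mm high), at x = -50, y = 14, z = 25 mm in the rack's frame. Pushed here in +x the rack slides with less than 7 N and does not tip; no tubes stand in the 30 mm of rack next to it.
- clamp_lever (a joint): Angle of the red lever, rad: 0 = open, upright; grows as it swings towards the mixer's -y (away from the rack) and down. Up to the dead point at 0.75 a spring resists (about 0.85 N m at first, less towards the dead point) and throws it back if let go; beyond 0.75 it snaps by itself to the locked stop at 1.15 and is held there.
- lever_pivot (a point): The lever's hinge axis, parallel to the mixer's x, at x = 20, y = -35, z = 100 mm in the mixer's frame.
- lever_tip (a point): Centre of the red ball (26 mm in diameter) at the lever's end, 146 mm from the pivot. From 66 to 144 mm from the pivot the lever is a round red grip 20 mm in diameter. Open, it stands straight up over the pivot; push it from its rack side towards the mixer's -y.
- clamp_arm: Steel pressing arm of the clamp, 30 mm wide (x), origin on the pivot, with a rubber pad 14 mm in diameter on a sprung stem 50 mm from the pivot. Lever open: it rises at 50 degrees towards the rack, highest point about 50 mm above the pivot. Lever locked: it is level and its pad presses the rack's ledge with about 5 N.
- jar: Glass jar with a steel lid, 70 mm in diameter, 100 mm high, on the table beside the mixer; origin at the centre of its underside. Not to be disturbed.
- tape_roll: White tape roll lying flat, outer diameter 64 mm, 25 mm high, on the table beside the mixer; origin at the centre of its underside. Not to be disturbed.
- squeeze_ball: Red rubber squeeze ball, 74 mm wide, 63 mm high, with a flat foot, on the table beside the mixer; origin at the centre of its underside. Not to be disturbed.

How it is judged:
On the way, in this order (a step that is already met when the one before it is completed fails the run):
1. the rack is home against the end stop (within 4 mm) with the lever still open (x of rack in the frame of mixer above 0.046 m and value of joint clamp_lever below 0.3 rad), for 0.2 s.
2. the lever has snapped into lock and the pad presses on the rack (value of joint clamp_lever above 1.09 rad and contact force between clamp_arm and rack above 2 N), for 0.2 s.
At the end, for the whole second after the job is handed in: The lever is locked (above 1.09 rad), the rack rests level on the deck within 4 mm of the end stop, and the clamp pad presses on it with more than 2 N (all of step 2 and x of rack in the frame of mixer above 0.046 m and z of rack in the frame of mixer below 0.054 m and angle between rack's own z axis and vertical below 0.05 rad and linear speed of rack below 0.02 m/s); the robot touches nothing.
It fails at once if the lever is taken past its dead point while the rack is not home (value of joint clamp_lever above 0.75 rad and x of rack in the frame of mixer below 0.045 m).
It fails at once if the rack is lifted more than 12 mm off the deck (z of rack in the frame of mixer above 0.062 m).
It fails at once if the rack is tipped by more than 0.2 rad (angle between rack's own z axis and vertical above 0.2 rad).
It fails at once if the fingers press the clamp's pressing arm with more than 4 N (contact force between the fingers and clamp_arm above 4 N).
It fails at once if the jar, tape roll or squeeze ball is moved more than 20 mm (distance of any of jar, tape_roll, squeeze_ball from where it was at the start of the episode above 0.02 m).
It also fails if it takes over 51 s, if anything falls off the work surface, if the arm or the gripper's body presses on something with over 40 N, if the wrist force passes 120 N, or if a joint passes its speed limit or range.

## Working session

There is one attempt and no reset: what is moved stays moved. The work goes in short steps, Python scripts to look and compute and a shell command to move; the robot and the scene stay as the last step left them, time stands still between calls to the robot, and variables do not carry over. Pictures are saved under pics/ and viewed, and the job is handed in when it is done.

```bash
mkdir -p pics; ls; cat > h.py <<'E'
import numpy as np,cv2,json
from bench import robot
def snap(n,f):
    s=robot.snapshot(n); cv2.imwrite('pics/'+f,cv2.cvtColor(s['image'],cv2.COLOR_RGB2BGR))
    np.savez('pics/'+f[:-4]+'.npz',**s); return s
def cam(s):
    K=np.array([[s['fx'],0,s['cx']],[0,s['fy'],s['cy']],[0,0,1.]],float);D=np.array([float(s['k1']),0,0,0]);return K,D,np.array(s['rvec'],float),np.array(s['tvec'],float)
def ray(s,uv):
    K,D,r,t=cam(s);R=cv2.Rodrigues(r)[0]
    p=cv2.undistortPoints(np.array(uv,float).reshape(-1,1,2),K,D).reshape(-1,2)
    d=np.c_[p,np.ones(len(p))]@R; return -R.T@t,d
def onz(s,uv,z):
    o,d=ray(s,uv); return o+d*((z-o[2])/d[:,2])[:,None]
def proj(s,P):
    K,D,r,t=cam(s);return cv2.projectPoints(np.array(P,float).reshape(-1,1,3),r,t,K,D)[0].reshape(-1,2)
def load(f): return dict(np.load('pics/'+f+'.npz'))
E
python3 - <<'E'
from h import *
print(robot.get_obs())
for n in('side','top'):
    s=snap(n,n+'0.png'); print(n,s['fx'],s['k1'],ray(s,[[256,192]]))
E
```

```text
pics
{'time': 0.0, 'joint_positions': array([-1.30510082e+00,  8.79521129e-02,  1.37222001e+00, -3.85516019e-06,
        1.68356321e+00, -1.03113977e-01]), 'qvel': array([-0.00071979, -0.000481  , -0.00027761, -0.00032796,  0.00111675,
        0.00144222]), 'joint_torque': array([ 2.26751348e-03, -3.40179420e+01, -3.02427793e+01,  7.20414030e-02,
        3.29855410e-02, -1.77439365e-04]), 'tool_pos': array([ 0.19812605, -0.51251028,  0.20432311]), 'ee_rot': array([-1.57057959,  0.00213169, -1.20198704]), 'wrist_force': array([0.2731584 , 1.85579742, 0.80893342]), 'wrist_torque': array([-0.03062923,  0.03124344, -0.03996354]), 'width': 0.09403060358342752}
side 408.85516464015063 -0.14532043175720208 (array([ 0.48756867, -0.38647847,  0.65667905]), array([[ 0.14234352,  0.71866417, -0.68066158]]))
top 360.3843060387456 -0.05871068353881245 (array([0.44851273, 0.13742144, 0.88104753]), array([[ 0.21094222, -0.025153  , -0.97729172]]))
```

View pics/side0.png

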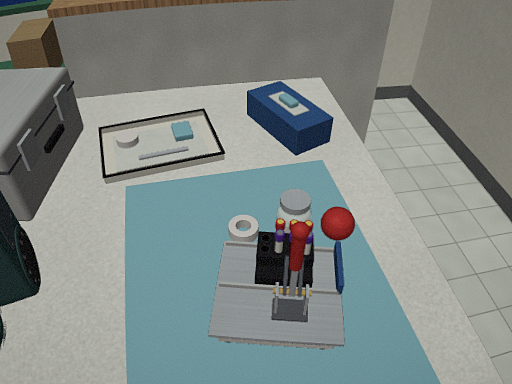

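View pics/top0.png

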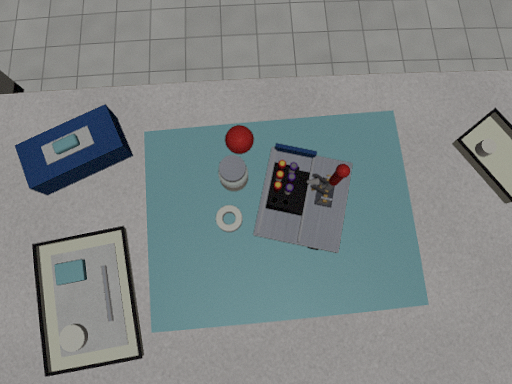

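The side view shows the rack near (285,258), the lever ball at (299,231) and the blue stop at (340,265). The top view shows the stop at (296,150), the lever ball at (343,171), the deck below it, the jar at (233,170), the tape at (229,218) and the red ball at (239,139). I'll zoom in to measure.

```bash
python3 - <<'E'
from h import *
t=cv2.imread('pics/top0.png')[120:260,210:370]; s=cv2.imread('pics/side0.png')[170:360,190:370]
cv2.imwrite('pics/topz.png',cv2.resize(t,None,fx=4,fy=4,interpolation=cv2.INTER_CUBIC))
cv2.imwrite('pics/sidez.png',cv2.resize(s,None,fx=3,fy=3,interpolation=cv2.INTER_CUBIC))
E
```

```text
(no output)
```

View pics/topz.png

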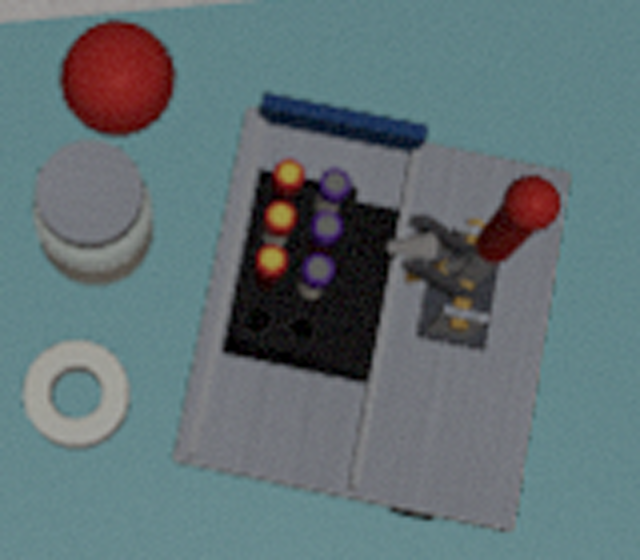

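View pics/sidez.png

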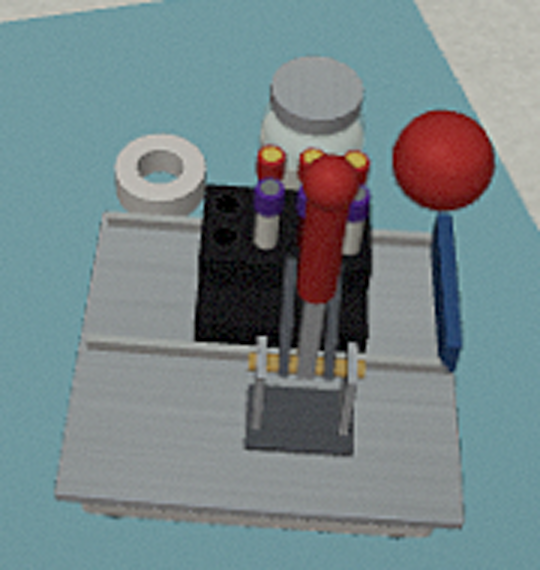

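```bash
cat >> h.py <<'E'
def fitrigid(m,w):
    m=np.array(m,float);w=np.array(w,float)
    A=[];b=[]
    for (x,y),(X,Y) in zip(m,w): A+= [[x,-y,1,0],[y,x,0,1]]; b+=[X,Y]
    q=np.linalg.lstsq(np.array(A),np.array(b),rcond=None)[0]
    return np.arctan2(q[1],q[0]),np.hypot(q[0],q[1]),q[2:]
E
python3 - <<'E'
from h import *
T=load('top0');S=load('side0')
zt=lambda u,v:(u/4+210-.375,v/4+120-.375); zs=lambda u,v:(u/3+190-.33,v/3+170-.33)
m=[(-.11,.105),(-.11,-.095),(.11,-.095),(.11,.105)]
wt=onz(T,[zt(178,462),zt(513,530),zt(570,172),zt(248,108)],.05)[:,:2]
ws=onz(S,[zs(57,497),zs(462,523),zs(103,216)],.05)[:,:2]
print(wt,ws)
print('top',fitrigid(m,wt));print('side',fitrigid([m[1],m[2],m[0]],ws))
a,sc,t=fitrigid(m+[m[1],m[2],m[0]],np.r_[wt,ws]);print('both',a,sc,t)
R=np.array([[np.cos(a),-np.sin(a)],[np.sin(a),np.cos(a)]])
np.savez('mix.npz',a=a,t=t)
mx=lambda w:(w[:,:2]-t)@R
# rack points
print('rack rear top edge, tall (z=.1): left corner',mx(onz(T,[zt(222,352)],.1)),'ledge corner z.075',mx(onz(T,[zt(367,382)],.075)),'front ledge',mx(onz(T,[zt(398,208)],.075)))
print('side: tall rear top left', mx(onz(S,[zs(205,186)],.1)),'tall rear right top',mx(onz(S,[zs(200,262)],.1)),'ledge bottom rear',mx(onz(S,[zs(195,340)],.05)))
print('tubes front z.146',mx(onz(T,[zt(289,172),zt(281,216),zt(270,261),zt(336,184)],.146)))
# ball two view
o1,d1=ray(T,[zt(533,202)]);o2,d2=ray(S,[zs(328,182)])
q=np.linalg.lstsq(np.c_[d1[0],-d2[0]],o2-o1,rcond=None);l=q[0];p=(o1+d1[0]*l[0]+o2+d2[0]*l[1])/2
print('ball',p,np.linalg.norm(o1+d1[0]*l[0]-o2-d2[0]*l[1]),mx(p[None]))
print('stop top',mx(onz(T,[zt(262,95),zt(427,125)],.08)))
for n,P in dict(jar=(95,195),).items(): print(n,onz(T,[zt(*P)],.1))
print('tape',onz(T,[zt(76,393)],.025),'ball',onz(T,[zt(118,78)],.032))
E
```

```text
[[ 0.5266496   0.12601873]
 [ 0.47728214 -0.06339613]
 [ 0.68803429 -0.1197555 ]
 [ 0.73839511  0.07184609]] [[ 0.47813949 -0.06501935]
 [ 0.68720675 -0.11916382]
 [ 0.52790031  0.12600888]]
top (np.float64(-0.25593441018913915), np.float64(0.9889596569178136), array([ 0.60633851, -0.00110543]))
side (np.float64(-0.255409925070708), np.float64(0.983736109611264), array([ 0.60635749, -0.00153598]))
both -0.25548488621101617 0.9868965664825124 [ 0.60640769 -0.00126134]
rack rear top edge, tall (z=.1): left corner [[-0.05003447  0.09082002]] ledge corner z.075 [[-0.04604655  0.00705825]] front ledge [[0.05796917 0.00699108]]
side: tall rear top left [[-0.04229183  0.09028218]] tall rear right top [[-0.04116261  0.03227755]] ledge bottom rear [[-0.0420557   0.01313054]]
tubes front z.146 [[ 0.0441506   0.07485041]
 [ 0.01950733  0.07456141]
 [-0.00564361  0.07571162]
 [ 0.0426714   0.04918851]]
ball [ 0.616583   -0.03947712  0.24888269] 0.0015106731962037008 [[ 0.01950272 -0.03440388]]
stop top [[ 0.10804729  0.09720883]
 [ 0.10947202 -0.00073927]]
jar [[0.67410023 0.16510279 0.1       ]]
tape [[0.57344331 0.18441138 0.025     ]] ball [[0.76860075 0.14999806 0.032     ]]
```

```bash
cat >> h.py <<'E'
def go(mxyz,yawm=0.0):
    """print tool-frame delta (mm) and yaw turn to reach mixer-frame TCP xyz (m)"""
    q=np.load('mix.npz');a=float(q['a']);t=q['t'];c,s=np.cos(a),np.sin(a)
    w=np.array([t[0]+c*mxyz[0]-s*mxyz[1],t[1]+s*mxyz[0]+c*mxyz[1],mxyz[2]])
    o=robot.get_obs();from scipy.spatial.transform import Rotation as Ro
    R=Ro.from_euler('xyz',o['ee_rot']).as_matrix()
    d=R.T@(w-o['tool_pos'])*1000
    p=o['tool_pos'];m=np.array([[c,s],[-s,c]])@(p[:2]-t)
    print('world target',w.round(4),'now mixer',m.round(4),p[2].round(4),'delta',d.round(1),'yaw',-(a+yawm-o['ee_rot'][2]),'F',o['wrist_force'].round(1),'t',o['time'])
E
python3 - <<'E'
from h import *
go((-.082,.0615,.29))
E
```

```text
world target [0.5426 0.079  0.29  ] now mixer [-0.2658 -0.5979] 0.2045 delta [-427.7  -84.6  534.6] yaw -0.9465354519790261 F [0.3 0.5 0.2] t 0.1
```

```bash
python3 -m handwheel '[{"delta_pos":[-10,-40,12],"yaw":-0.05},{"delta_pos":[-35,-70,44],"yaw":-0.15},{"delta_pos":[-63,-85,79],"yaw":-0.25},{"delta_pos":[-92,-85,115],"yaw":-0.35},{"delta_pos":[-122,-85,152],"yaw":-0.45},{"delta_pos":[-152,-85,190],"yaw":-0.55},{"delta_pos":[-182,-85,227],"yaw":-0.65},{"delta_pos":[-212,-85,265],"yaw":-0.75},{"delta_pos":[-242,-85,302],"yaw":-0.85},{"delta_pos":[-270,-85,337],"yaw":-0.9},{"delta_pos":[-290,-85,362],"yaw":-0.947},{"delta_pos":[-300,-85,375],"yaw":-0.947}]' 255
python3 - <<'E'
from h import *
go((-.082,.0615,.29))
E
```

```text
time: 1.3
tool_pos: [0.4406, -0.0954, 0.2899]
ee_rot: [-1.57, 0.001, -0.251]
wrist_force: [-0.2, -1.2, -0.1]
width: 0.002
world target [0.5426 0.079  0.29  ] now mixer [-0.1367 -0.133 ] 0.2899 delta [ 55.6  -0.  194.2] yaw 0.004799110282439845 F [-0.2 -1.2 -0.1] t 1.3
```

```bash
python3 -m handwheel '[{"delta_pos":[8,0,28]},{"delta_pos":[18,0,64]},{"delta_pos":[29,0,102]},{"delta_pos":[40,0,140]},{"delta_pos":[50,0,174]},{"delta_pos":[55,0,192]},{"delta_pos":[55,20,194]},{"delta_pos":[55,60,194]},{"delta_pos":[55,100,194]},{"delta_pos":[55,130,194]},{"delta_pos":[55,140,194]},{"delta_pos":[55,140,194]}]'
python3 - <<'E'
from h import *
go((-.082,.0615,.064))
for n in('side','top'): s=snap(n,n+'1.png'); cv2.imwrite('pics/%s1z.png'%n,cv2.cvtColor(cv2.resize(s['image'][100:370,150:400],None,fx=2.2,fy=2.2),cv2.COLOR_RGB2BGR))
E
```

```text
world target [0.5426 0.079  0.064 ] now mixer [-0.1367 -0.133 ] 0.2899 delta [ 55.8 226.  194.1] yaw 0.004799110282439845 F [-0.2 -1.2 -0.1] t 1.3invalid input at $[0]: expected keys delta_pos, yaw
```

View pics/side1z.png

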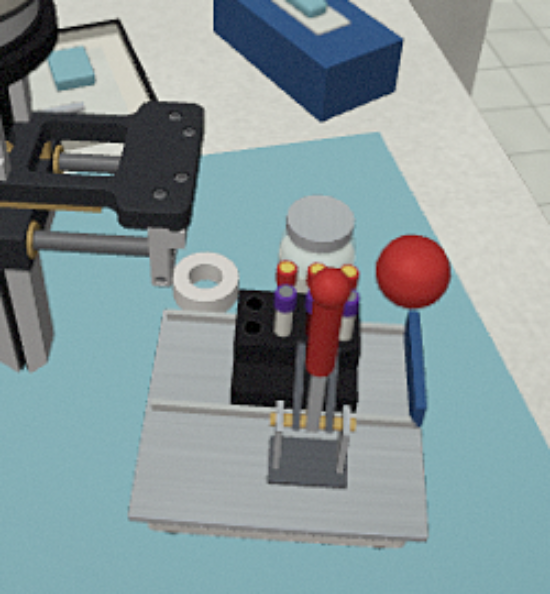

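View pics/top1z.png

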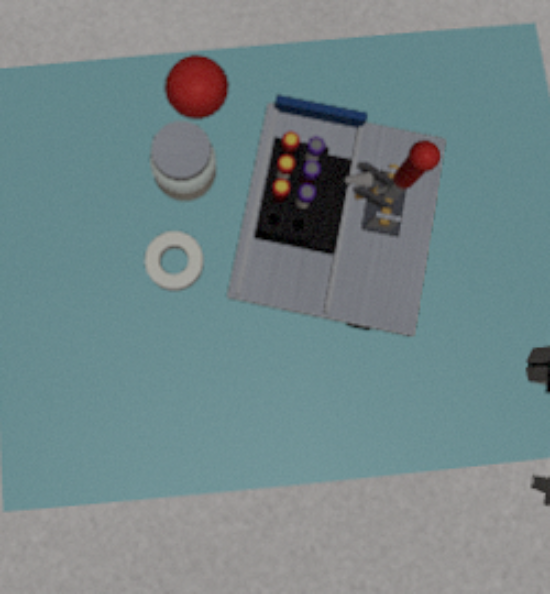

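The call was refused because every row needs a yaw key. I also want to check the gripper's shape in the full side view.

View pics/side1.png

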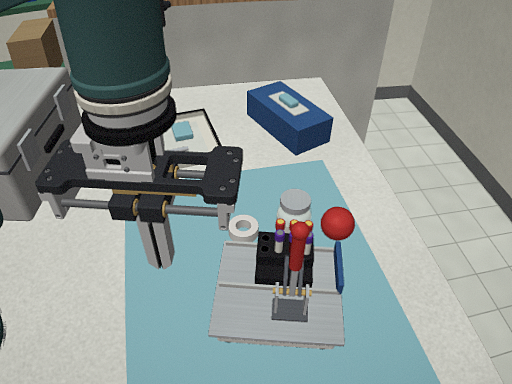

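```bash
python3 - <<'E'
from h import *
S=load('side1');q=np.load('mix.npz');a=float(q['a']);t=q['t'];n=np.array([-np.sin(a),np.cos(a),0])
p=robot.get_obs()['tool_pos']
for uv in [(159,268),(223,230),(240,200),(57,218)]:
    o,d=ray(S,[uv]);
    for off in(-.03,0,.03):
        l=((p-o)@n+off)/(d[0]@n);w=o+l*d[0]-p;print(uv,off,'along x',w@[np.cos(a),np.sin(a),0],'above tcp',w[2])
go((-.082,.0615,.15))
E
```

```text
(159, 268) -0.03 along x 0.008015711915485654 above tcp 0.031998037557167125
(159, 268) 0 along x -0.0059283727895020335 above tcp -0.010056071262937338
(159, 268) 0.03 along x -0.019872457494489734 above tcp -0.0521101800830418
(223, 230) -0.03 along x 0.07611262281399861 above tcp 0.09638932424183028
(223, 230) 0 along x 0.07071947428443107 above tcp 0.06242083597967335
(223, 230) 0.03 along x 0.06532632575486354 above tcp 0.028452347717516424
(240, 200) -0.03 along x 0.09174398957133541 above tcp 0.13457351490208314
(240, 200) 0 along x 0.08831367338927017 above tcp 0.10539981942770049
(240, 200) 0.03 along x 0.0848833572072048 above tcp 0.0762261239533179
(57, 218) -0.03 along x -0.08102088045058557 above tcp 0.09637621017407028
(57, 218) 0 along x -0.10614529930808488 above tcp 0.062406075177062426
(57, 218) 0.03 along x -0.13126971816558405 above tcp 0.02843594018005463
world target [0.5426 0.079  0.15  ] now mixer [-0.1367 -0.1338] 0.2898 delta [ 55.8 139.8 195. ] yaw 0.004479396661384194 F [ 0.2 -0.  -0. ] t 1.4
```

```bash
python3 -m handwheel '[{"delta_pos":[8,0,28],"yaw":0},{"delta_pos":[18,0,64],"yaw":0},{"delta_pos":[29,0,102],"yaw":0},{"delta_pos":[40,0,140],"yaw":0.004},{"delta_pos":[50,0,174],"yaw":0.004},{"delta_pos":[56,0,192],"yaw":0.004},{"delta_pos":[56,20,195],"yaw":0.004},{"delta_pos":[56,60,195],"yaw":0.004},{"delta_pos":[56,100,195],"yaw":0.004},{"delta_pos":[56,130,195],"yaw":0.004},{"delta_pos":[56,140,195],"yaw":0.004},{"delta_pos":[56,140,195],"yaw":0.004}]'
python3 - <<'E'
from h import *
go((-.082,.0615,.07))
for n in('side','top'): s=snap(n,n+'2.png'); cv2.imwrite('pics/%s2z.png'%n,cv2.cvtColor(cv2.resize(s['image'][100:370,150:400],None,fx=2.2,fy=2.2),cv2.COLOR_RGB2BGR))
E
```

```text
time: 2.6
tool_pos: [0.5422, 0.0754, 0.1489]
ee_rot: [-1.572, 0.003, -0.26]
wrist_force: [-0.5, 0.5, 0.0]
width: 0.0006
world target [0.5426 0.079  0.07  ] now mixer [-0.0815  0.058 ] 0.1489 delta [-0.3 78.9  3.7] yaw -0.004772157339824723 F [-0.5  0.5  0. ] t 2.6
```

View pics/side2z.png

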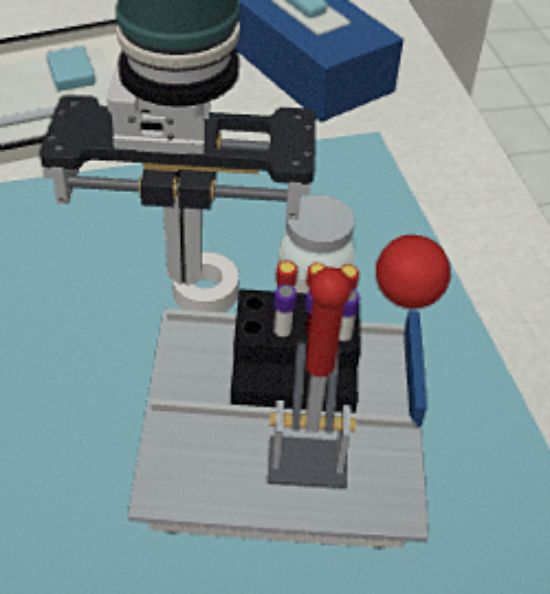

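View pics/top2z.png

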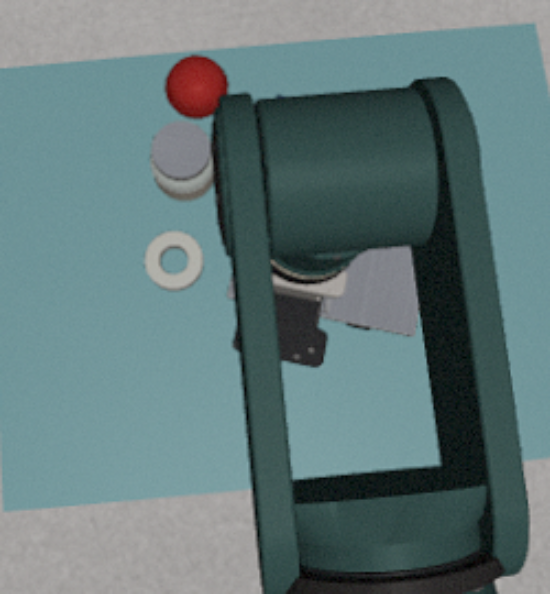

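```bash
python3 -m handwheel '[{"delta_pos":[0,20,4],"yaw":0},{"delta_pos":[0,50,4],"yaw":0},{"delta_pos":[0,72,4],"yaw":0},{"delta_pos":[0,79,4],"yaw":0},{"delta_pos":[5,79,4],"yaw":0},{"delta_pos":[12,79,4],"yaw":0},{"delta_pos":[19,79,4],"yaw":0},{"delta_pos":[24,79,4],"yaw":0},{"delta_pos":[28,79,4],"yaw":0},{"delta_pos":[32,79,4],"yaw":0},{"delta_pos":[36,79,4],"yaw":0},{"delta_pos":[40,79,4],"yaw":0}]'
python3 - <<'E'
from h import *
go((-.0125,.0615,.07))
E
```

```text
time: 3.9
tool_pos: [0.5828, 0.0703, 0.0716]
ee_rot: [-1.571, 0.001, -0.259]
wrist_force: [-4.0, 1.6, 3.7]
width: 0.0005
world target [0.6099 0.0614 0.07  ] now mixer [-0.0409  0.0633] 0.0716 delta [28.4  1.6 -1.7] yaw -0.003365696691884912 F [-4.   1.6  3.7] t 3.9
```

Contact force is about 4 N, and the rack is sliding. I'll continue in small steps.

```bash
python3 -m handwheel '[{"delta_pos":[4,1,0],"yaw":0},{"delta_pos":[8,1,0],"yaw":0},{"delta_pos":[12,1,-1],"yaw":0},{"delta_pos":[15,1,-1],"yaw":0},{"delta_pos":[18,1,-1],"yaw":0},{"delta_pos":[20,1,-1],"yaw":0},{"delta_pos":[22,1,-1],"yaw":0},{"delta_pos":[23,1,-1],"yaw":0},{"delta_pos":[24,1,-1],"yaw":0},{"delta_pos":[24,1,-1],"yaw":0}]'
python3 - <<'E'
from h import *
go((-.0125,.0615,.07))
s=snap('side','side3.png'); cv2.imwrite('pics/side3z.png',cv2.cvtColor(cv2.resize(s['image'][140:370,190:390],None,fx=2.6,fy=2.6,interpolation=2),cv2.COLOR_RGB2BGR))
E
```

```text
time: 4.9
tool_pos: [0.6061, 0.063, 0.0703]
ee_rot: [-1.571, -0.0, -0.259]
wrist_force: [-1.5, 0.1, 1.0]
width: 0.0007
world target [0.6099 0.0614 0.07  ] now mixer [-0.0165  0.0621] 0.0703 delta [ 4.   0.3 -0.6] yaw -0.003512219364556479 F [-1.5  0.1  1. ] t 4.9
```

View pics/side3z.png

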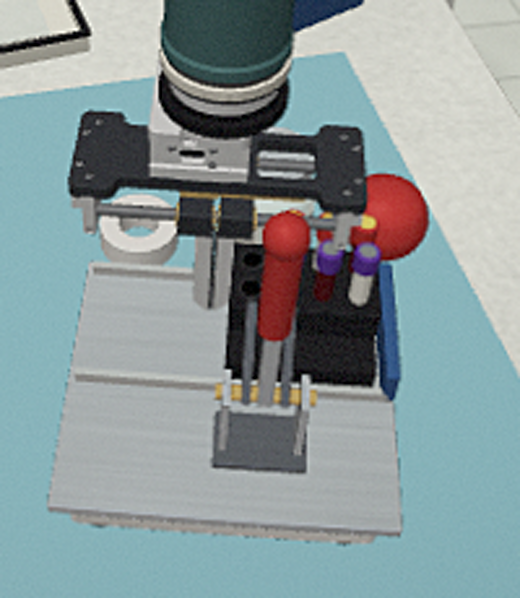

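The rack is a few mm from the stop, with its front at (378,345) and the stop at (385,350). I'll finish in 1 mm steps and watch the force.

```bash
python3 -m handwheel '[{"delta_pos":[1,0,0],"yaw":0},{"delta_pos":[2,0,0],"yaw":0},{"delta_pos":[3,0,0],"yaw":0},{"delta_pos":[4,0,0],"yaw":0},{"delta_pos":[4,0,0],"yaw":0},{"delta_pos":[4,0,0],"yaw":0}]'
```

```text
time: 5.55
tool_pos: [0.6101, 0.0619, 0.0704]
ee_rot: [-1.571, -0.001, -0.259]
wrist_force: [-0.4, -0.5, 0.4]
width: 0.0004
```

```bash
python3 -m handwheel '[{"delta_pos":[1,0,0],"yaw":0},{"delta_pos":[2,0,0],"yaw":0},{"delta_pos":[2,0,0],"yaw":0}]'
```

```text
time: 5.85
tool_pos: [0.6106, 0.0617, 0.0704]
ee_rot: [-1.571, 0.003, -0.259]
wrist_force: [-3.7, 0.7, 0.9]
width: 0.0007
```

```bash
python3 -m handwheel '[{"delta_pos":[1,0,0],"yaw":0},{"delta_pos":[2,0,0],"yaw":0},{"delta_pos":[2,0,0],"yaw":0}]'
```

```text
time: 6.15
tool_pos: [0.6106, 0.0616, 0.0704]
ee_rot: [-1.572, 0.007, -0.259]
wrist_force: [-9.1, 2.2, 3.9]
width: 0.0004
```

```bash
python3 -m handwheel '[{"delta_pos":[1,0,0],"yaw":0},{"delta_pos":[2,0,0],"yaw":0},{"delta_pos":[2,0,0],"yaw":0}]'; python3 - <<'E'
from h import *
go((-.0125,.0615,.07))
s=snap('side','side4.png'); cv2.imwrite('pics/side4z.png',cv2.cvtColor(cv2.resize(s['image'][210:310,270:370],None,fx=6,fy=6,interpolation=2),cv2.COLOR_RGB2BGR))
E
```

```text
time: 6.45
tool_pos: [0.6105, 0.0616, 0.0704]
ee_rot: [-1.572, 0.012, -0.258]
wrist_force: [-14.9, 2.8, 7.4]
width: 0.0006
world target [0.6099 0.0614 0.07  ] now mixer [-0.0119  0.0619] 0.0704 delta [-0.6  0.4 -0.4] yaw -0.0029449779323242886 F [-14.9   2.8   7.4] t 6.45
```

View pics/side4z.png

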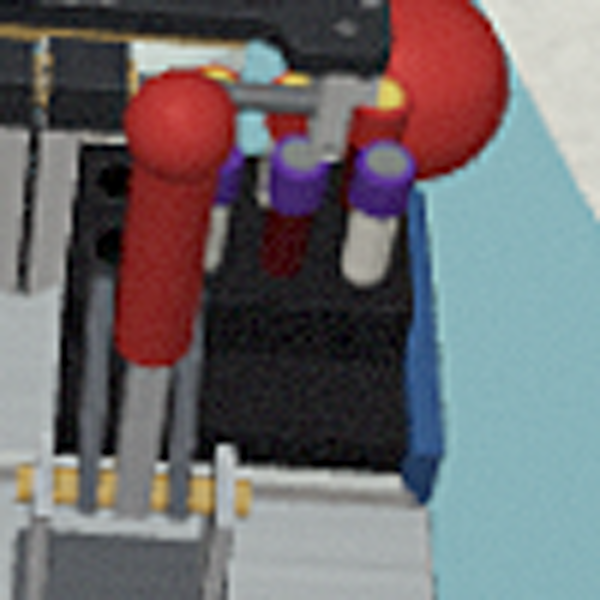

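The rack is flush against the stop at about (410,440) in the zoom. The force rose to 15 N with the TCP stalled at mixer x = -11.9 mm, which fits home. Next I back off and rise.

```bash
python3 -m handwheel '[{"delta_pos":[-5,0,0],"yaw":0},{"delta_pos":[-12,0,0],"yaw":0},{"delta_pos":[-22,0,0],"yaw":0},{"delta_pos":[-30,-5,0],"yaw":0},{"delta_pos":[-32,-30,0],"yaw":0},{"delta_pos":[-32,-70,0],"yaw":0},{"delta_pos":[-32,-110,0],"yaw":0},{"delta_pos":[-32,-150,0],"yaw":0},{"delta_pos":[-32,-160,0],"yaw":0},{"delta_pos":[-32,-160,0],"yaw":0}]'
python3 - <<'E'
from h import *
go((.02,.015,.183))
s=snap('side','side5.png'); cv2.imwrite('pics/side5z.png',cv2.cvtColor(cv2.resize(s['image'][180:350,200:370],None,fx=3.5,fy=3.5,interpolation=2),cv2.COLOR_RGB2BGR))
E
```

```text
time: 7.5
tool_pos: [0.5856, 0.0688, 0.2334]
ee_rot: [-1.569, -0.006, -0.259]
wrist_force: [0.6, 0.6, 0.4]
width: 0.0004
world target [0.6295 0.0082 0.183 ] now mixer [-0.0378  0.0625] 0.2334 delta [ 57.7  50.6 -47.4] yaw -0.00348484845277397 F [0.6 0.6 0.4] t 7.5
```

View pics/side5z.png

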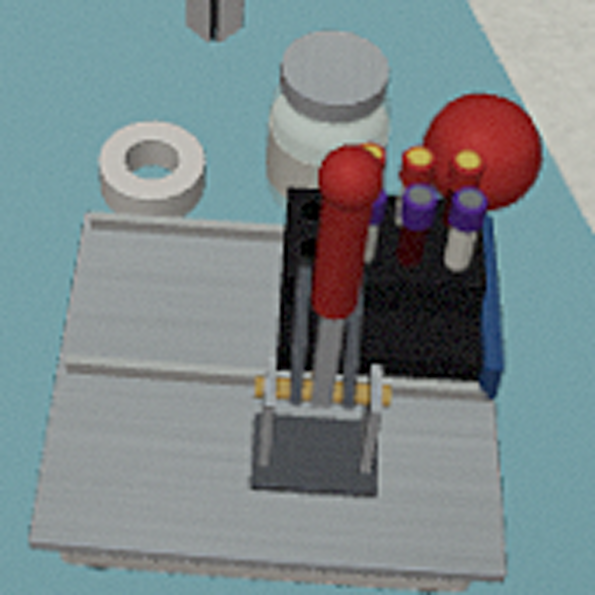

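The rack stays flush with the blue stop at (488,350), and the lever is upright with its ball at (350,175). I'll move to the rack side of the lever.

```bash
python3 -m handwheel '[{"delta_pos":[15,0,-8],"yaw":0},{"delta_pos":[35,0,-25],"yaw":0},{"delta_pos":[52,0,-40],"yaw":0},{"delta_pos":[58,5,-47],"yaw":0},{"delta_pos":[58,20,-47],"yaw":0},{"delta_pos":[58,40,-47],"yaw":0},{"delta_pos":[58,50,-47],"yaw":0},{"delta_pos":[58,50,-47],"yaw":0}]'
python3 - <<'E'
from h import *
go((.02,-.017,.183))
s=snap('side','side6.png'); cv2.imwrite('pics/side6z.png',cv2.cvtColor(cv2.resize(s['image'][130:350,180:400],None,fx=2.7,fy=2.7,interpolation=2),cv2.COLOR_RGB2BGR))
E
```

```text
time: 8.35
tool_pos: [0.6267, 0.0091, 0.1766]
ee_rot: [-1.572, 0.007, -0.258]
wrist_force: [-0.6, -0.3, -0.7]
width: 0.0005
world target [ 0.6215 -0.0228  0.183 ] now mixer [0.017  0.0152] 0.1766 delta [  3.1  -6.4 -32.2] yaw -0.002788828487668482 F [-0.6 -0.3 -0.7] t 8.35
```

View pics/side6z.png

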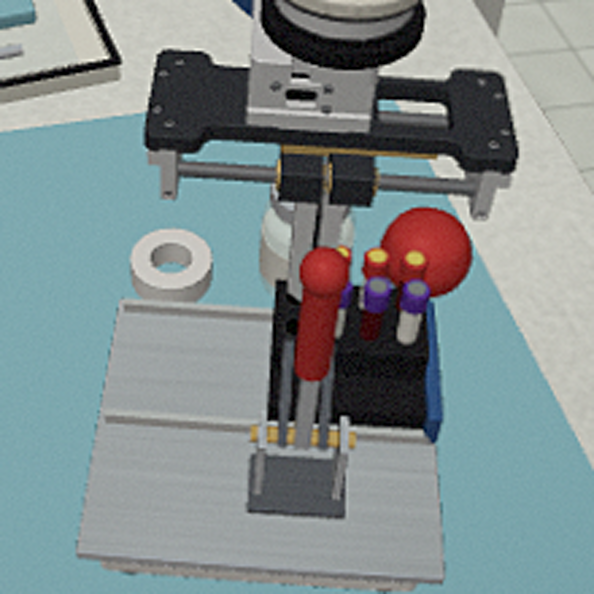

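```bash
python3 -m handwheel '[{"delta_pos":[3,-6,0],"yaw":0},{"delta_pos":[3,-6,-10],"yaw":0},{"delta_pos":[3,-6,-20],"yaw":0},{"delta_pos":[3,-6,-26],"yaw":0},{"delta_pos":[3,-6,-31],"yaw":0},{"delta_pos":[3,-6,-36],"yaw":0},{"delta_pos":[3,-6,-42],"yaw":0},{"delta_pos":[3,-6,-48],"yaw":0}]'
python3 - <<'E'
from h import *
go((.02,-.106,.183))
s=snap('side','side7.png'); cv2.imwrite('pics/side7z.png',cv2.cvtColor(cv2.resize(s['image'][130:350,180:400],None,fx=2.7,fy=2.7,interpolation=2),cv2.COLOR_RGB2BGR))
E
```

```text
time: 9.2
tool_pos: [0.6205, -0.0357, 0.188]
ee_rot: [-1.563, -0.003, -0.256]
wrist_force: [2.3, 8.0, 1.6]
width: 0.0003
world target [ 0.599  -0.1089  0.183 ] now mixer [ 0.0224 -0.0298] 0.188 delta [ -2.3   4.4 -76.3] yaw -0.0009922348419864058 F [2.3 8.  1.6] t 9.2
```

View pics/side7z.png

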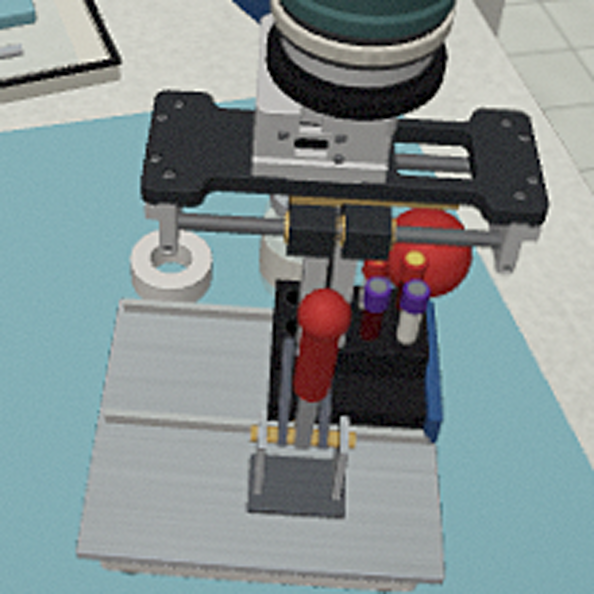

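Lever is tilting under 8 N of force, and its ball has moved to (325,313). I'll continue past the dead point.

```bash
python3 -m handwheel '[{"delta_pos":[-1,2,-7],"yaw":0},{"delta_pos":[-1,4,-14],"yaw":0},{"delta_pos":[-1,6,-22],"yaw":0},{"delta_pos":[-2,6,-30],"yaw":0},{"delta_pos":[-2,6,-38],"yaw":0},{"delta_pos":[-2,6,-46],"yaw":0},{"delta_pos":[-2,6,-54],"yaw":0},{"delta_pos":[-2,6,-62],"yaw":0},{"delta_pos":[-2,6,-70],"yaw":0},{"delta_pos":[-2,6,-75],"yaw":0},{"delta_pos":[-2,6,-78],"yaw":0},{"delta_pos":[-2,6,-78],"yaw":0}]'
python3 - <<'E'
from h import *
go((.02,-.106,.183))
s=snap('side','side8.png'); cv2.imwrite('pics/side8z.png',cv2.cvtColor(cv2.resize(s['image'][130:384,160:410],None,fx=2.3,fy=2.3,interpolation=2),cv2.COLOR_RGB2BGR))
E
```

```text
time: 10.45
tool_pos: [0.5973, -0.1141, 0.1805]
ee_rot: [-1.571, 0.0, -0.26]
wrist_force: [0.0, 1.0, -0.2]
width: 0.0008
world target [ 0.599  -0.1089  0.183 ] now mixer [ 0.0197 -0.1115] 0.1805 delta [ 0.3 -2.5  5.5] yaw -0.004089585692092612 F [ 0.   1.  -0.2] t 10.45
```

View pics/side8z.png

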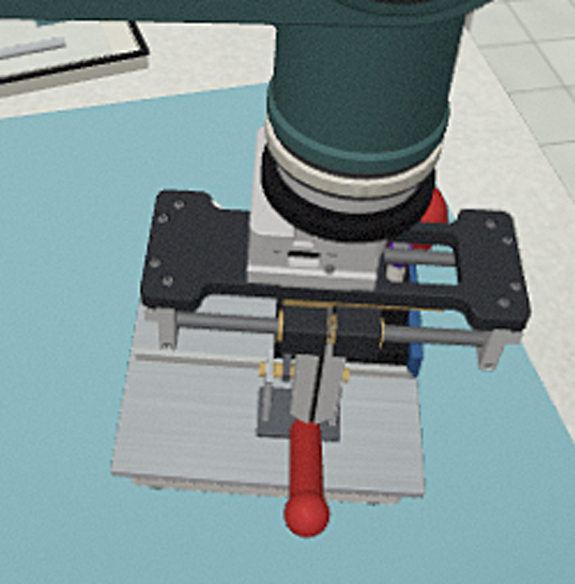

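The lever has snapped over, with its ball at (307,513), and the force on the fingers is about 0. I'll rise straight up and back away for a clear check.

```bash
python3 -m handwheel '[{"delta_pos":[0,-10,4],"yaw":0},{"delta_pos":[0,-40,8],"yaw":0},{"delta_pos":[0,-80,8],"yaw":0},{"delta_pos":[-20,-105,0],"yaw":0},{"delta_pos":[-55,-110,-20],"yaw":0},{"delta_pos":[-90,-110,-50],"yaw":0},{"delta_pos":[-120,-110,-85],"yaw":0},{"delta_pos":[-145,-110,-120],"yaw":0},{"delta_pos":[-170,-110,-160],"yaw":0},{"delta_pos":[-185,-110,-195],"yaw":0},{"delta_pos":[-190,-110,-210],"yaw":0},{"delta_pos":[-190,-110,-210],"yaw":0}]'
python3 - <<'E'
from h import *
go((.02,-.106,.183))
for n in ('side','top'):
  s=snap(n,n+'9.png')
  I=s['image'][180:384,180:400] if n=='side' else s['image'][100:280,190:400]
  cv2.imwrite('pics/%s9z.png'%n,cv2.cvtColor(cv2.resize(I,None,fx=2.7,fy=2.7,interpolation=2),cv2.COLOR_RGB2BGR))
E
```

```text
time: 11.7
tool_pos: [0.3592, -0.269, 0.2915]
ee_rot: [-1.572, -0.001, -0.262]
wrist_force: [0.2, -0.6, -0.2]
width: 0.0005
world target [ 0.599  -0.1089  0.183 ] now mixer [-0.1716 -0.3216] 0.2915 delta [190.  108.5 216.9] yaw -0.006707976518077974 F [ 0.2 -0.6 -0.2] t 11.7
```

View pics/side9z.png

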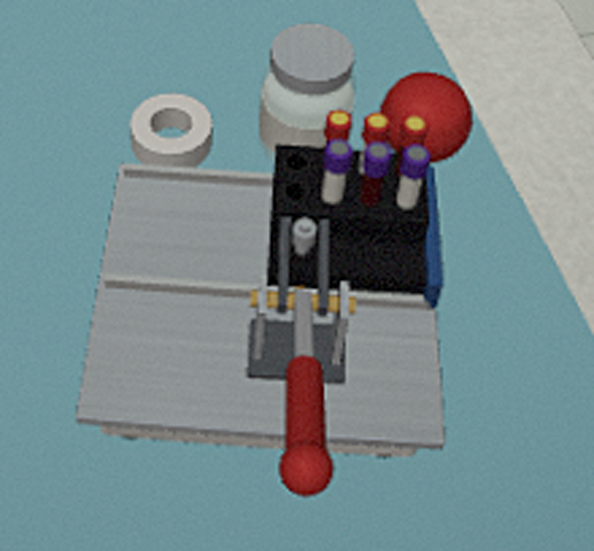

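View pics/top9z.png

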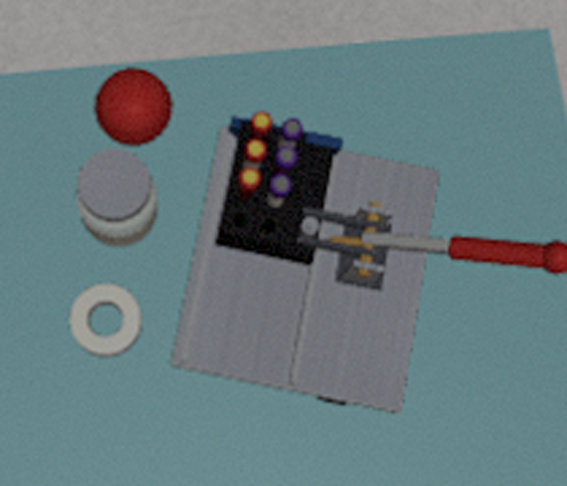

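The rack is at the stop, the arm is level with its pad on the ledge (side (305,235)), and the lever is down. I'll check the numbers before handing in.

```bash
python3 - <<'E'
from h import *
T=load('top9');S=load('side9');q=np.load('mix.npz');a=float(q['a']);t=q['t'];R=np.array([[np.cos(a),-np.sin(a)],[np.sin(a),np.cos(a)]])
f=lambda w:(w[:,:2]-t)@R
c=lambda u,v:(u/2.7+190-.3,v/2.7+100-.3);d=lambda u,v:(u/2.7+180-.3,v/2.7+180-.3)
print('tubes x (36,12,-12 +rack)',f(onz(T,[c(262,121),c(256,149),c(249,177)],.146)))
o1,d1=ray(T,[c(557,257)]);o2,d2=ray(S,[d(306,469)])
l=np.linalg.lstsq(np.c_[d1[0],-d2[0]],o2-o1,rcond=None)[0];p=(o1+d1[0]*l[0]+o2+d2[0]*l[1])/2
m=f(p[None])[0];print('ball',m,p[2],'angle',np.arctan2(-.035-m[1],p[2]-.1))
for n,P,z in(('jar',(115,185),.1),('tape',(105,320),.025),('ball',(134,107),.032)):print(n,onz(T,[c(*P)],z))
E
```

```text
tubes x (36,12,-12 +rack) [[0.08618645 0.0720137 ]
 [0.06223428 0.07247164]
 [0.03845104 0.07368837]]
ball [ 0.0189871  -0.16780444] 0.16232788998062567 angle 1.1319918741768047
jar [[0.67459578 0.16751993 0.1       ]]
tape [[0.57261881 0.18453157 0.025     ]]
ball [[0.76803413 0.14951363 0.032     ]]
```

Rack x comes out at about 50 mm, the lever at about 1.13 rad (locked stop is 1.15), and the bystanders have not moved beyond measurement error.

```bash
python3 -c "
from bench import robot
print(robot.close_job())"
```

```text
the job is handed in; nothing more can be done
None
```

I pushed the rack home against the blue end stop, pushed the lever past its dead point into lock, and handed the job in at about 12 s. No verdict was reported.

- **Rack:** I pushed its rear face with closed fingers until it stalled at the stop, with the force rising to about 15 N. The last pictures put its origin at about mixer x = 50 mm, which is home. It looks level and flush with the stop.
- **Lever:** I pushed it from the rack side with about 8 N, and it snapped over by itself. I measured it at about 1.13 rad, against a locked stop of 1.15.
- **Clamp pad:** It sits on the ledge with the pressing arm level. I could not measure its pressing force, so that check is only visual.
- **Bystanders:** The tape roll and squeeze ball read within 1 mm of the start, and the jar within about 2.5 mm, which is close to the camera accuracy.
- **Robot:** It ended well clear, with wrist force near zero.

One move call was refused because its rows left out the yaw value; nothing moved, and I retyped it.

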